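# Fit the filter retention plate in a sterilising container lid

## Task

The container lid lies inside up on the bench and its retention plate is on the drying mat. Lower the plate over the lid's post, turn it gently on the post until the index pin drops into the plate's index hole, and seat it flat on the seal without forcing it; then swing the latch fully over its edge. Leave the other things on the bench where they are.

Things in the scene. Friction and masses are not known exactly. Their poses are not given: they have to be found in the camera images.
- plate: filter retention plate: square perforated steel plate, 136 x 136 x 5 mm, about 0.25 kg, with an upright grip hub in its middle. Origin: centre of its underside, z up. A round 17.6 mm bore runs through hub and plate on the z axis. The small dark perforations are too fine for the pin. Starts hub up on the 6 mm thick blue-grey drying mat, at any yaw within 0.55 rad of the world's x
- hub_top (a point): top centre of the plate's rectangular steel grip hub: 44 mm along the plate's x, 32 mm along its y (grip it across y), reaching from 5 to 38 mm above the plate's underside; the bore's upper mouth
- index_hole (a point): centre of the lower mouth of the plate's index hole: round, 8.6 mm, through the plate, on the plate's +x axis 36 mm from the bore's axis
- lid: lid of a sterilising container, fixed, lying inside up: aluminium pan 310 mm (x) by 190 mm (y), walls 30 mm high, yaw within 0.3 rad. Origin: centre of its underside, on the post's axis. A soft square black seal frame (110 mm outside, top 10 mm above the origin, gives 1 mm per 6 N) lies round the post: the plate is home when its underside lies on it, post in the bore, pin through the index hole
- post_top (a point): top centre of the lid's upright steel post: 16 mm across, its last 9 mm tapering to 10 mm; top 34 mm above the lid's origin
- pin_zone (a point): where the index pin's top would be on an average lid: 36 mm from the post's axis on the lid's +x side, 19 mm above the lid's origin. The real pin (steel, 7 mm across, flat top, fixed) stands at this radius and height, but its dark arm is clamped up to 0.24 rad to either side about the post, different on every lid and not measured: find it by sight, or by turning the plate resting lightly on it
- latch (a joint): turn latch of the lid, rad: flat steel arm 55 x 12 mm on a vertical pivot 105 mm from the lid's origin on its -x side. 0 = open, arm along the lid's +y; grows clockwise from above; 1.57 = closed on its stop, arm along the lid's +x, its end 18 mm over the plate's edge. Starts at 0 to 0.2. Arm 16.5 to 20.5 mm above the lid's origin, so it strikes a plate that is not home. Stays where left, 0.04 N m friction
- latch_post (a point): top centre of the latch's upright round finger post: 10 mm across (12 mm at its head), 30 mm tall, standing on the latch arm 38 mm from the pivot; top 50.5 mm above the lid's origin. Pushed along its arc it moves with 1 to 2 N
- pliers: orthodontic pliers, steel, 130 mm long, lying on the drying mat; a bystander
- mirror: dental mirror, steel, 150 mm long, lying on the bench; a bystander
- brush: white scrubbing brush, 180 mm long, lying on the bench; a bystander
- detergent: white detergent bottle, 70 mm across, 190 mm tall; a bystander
- bowl: steel bowl, 100 mm across, 45 mm tall; a bystander
- cassette: closed perforated steel instrument cassette, 100 x 180 x 28 mm; a bystander
- beaker: glass beaker, 68 mm across, 90 mm tall; a bystander
Things that resemble listed ones, but are neither listed nor needed, are in the scene too. What is shaped like the plate but brown or pink is not meant.

How it is judged:
By the outcome, as a careful person would: the job done as asked, in the order asked, and still so for the second after the job is handed in, with the robot touching nothing.
It also fails if it takes over 69 s, if anything falls off the work surface, if the arm or the gripper's body presses on something with over 40 N, if the wrist force passes 120 N, or if a joint passes its speed limit or range.

## Robot

A 7-joint arm with a two-finger parallel gripper is mounted at the origin on the work surface. World frame = base frame: x ahead of the robot, y to its left, z up, the work surface at z = 0. Lengths are in m, angles in rad, forces in N, time in s.
With the tool pointing down it reaches from about 0.4 to 0.925 m from the base axis. Payload 4.1 kg.
Tool frame: the origin (TCP) lies midway between the tips of the shut fingers; the grasp point (between the pads) lies 19 mm behind it; x points along the fingers, y is the direction in which the jaws open and shut, and the axes are right-handed (so a half turn about x gives the same grasp; the last joint's range is limited). The gripper opens to 85 mm and grips with 20 to 120 N. Pads are 22 mm wide; open, the fingers measure 114 mm over their backs; the gripper's body (76 mm by 85 mm) begins 54 mm behind the grasp point. The pads swing forward as they close: fully open they stand 13 mm farther back than shut.
Start: joints at [-1.403, 0.398, 0.045, 1.537, -0.019, 1.207, -0.051], TCP at [0.171, 0.627, 0.207] pointing down, gripper open.
Joint ranges: [-2.82, 2.82], [-0.49, 2.23], [-1.37, 1.46], [0, 2.46], [-1.36, 4.5], [0.23, 2], [-2.94, 2.94]. Speed limits (rad/s): [2.57, 2.57, 3.14, 3.14, 3.14, 3.14, 3.14].

## Interface

Orientations are given as [roll, pitch, yaw] about the fixed x, y, z axes, in that order (R = Rz(yaw) Ry(pitch) Rx(roll)).
In Python, from station import move_pose, move_l, set_joints, command_gripper, wait, solve_ik, get_state, get_image, get_calibration, MotionError, hand_in, boxes_of, silhouettes, mark_of gives the robot as it stands. Calls block until the motion is done:
- move_pose(position, orientation): joint-space move of the TCP to a pose.
- move_l(position, rot=None, rate=0.15, guard=None): straight line of the TCP; rot=None keeps the orientation; rate is the mean speed in m/s. With guard (N) it stops when the force on the tool has changed by that much, and returns True; else False.
- set_joints(angles): joint-space move.
- command_gripper(opening): opening from 0.0 (shut) to 1.0 (fully open); the grip force is fixed at half the most; returns when the fingers have stopped.
- wait(seconds).
- solve_ik(position, orientation): joint angles nearest the present ones, or None.
- get_state(): the state.
- get_image(name): name is "scene" or "top" or "wrist"; returns the picture (384x512x3 uint8, red, green, blue); there is no depth.
- get_calibration(name): a dict with "fx", "fy", "cx", "cy" (pixels), "D" ([k1, k2, p1, p2, k3] as OpenCV has them; the pictures are not rectified), "world_to_cam" (4x4, takes a point from world to camera coordinates). Camera axes: x right, y down, z forward; pixel columns grow to the right and rows downward; lengths in m; the calibration is good to about 2 mm. A picture is of the moment at which its call begins: read the wrist's pose just before it. get_calibration takes no time and is no camera call; for the wrist camera it gives the pose at the moment of the call.
A pose or a line that the arm cannot do raises MotionError and nothing moves.
- hand_in(): hands the job in, once; it reports no verdict.
Trained networks look in the newest picture that a camera, given by its name, has taken for a name from the list of things; names that differ only in an ending like _2 or _b are one class to them, and where a whole thing is asked for, a point or a joint stands for the part that bears it (a point fixed in the world has none). Each returns a list of dicts, best first, with "conf" (0 to 1); they miss things now and then, are a little off and sometimes report something else, mostly with a low value. They report only what shows in the picture. A call takes as long as a camera call. They do not tell look-alikes from the thing itself.
- boxes_of(query, camera): "box" ([left, top, right, bottom] in pixels, round what is visible of it).
- silhouettes(query, camera): "region" (384x512 bool, what is visible of it) and "box" ([left, top, right, bottom] in pixels, round what is visible of it).
- mark_of(query, camera): "xy" ([column, row] in pixels: a listed point, or the origin of a listed thing).
The state is a dict: "t": time; "joint_positions": joint angles; "qvel": joint speeds; "tau": joint torques, N m; "eef_pos": TCP position; "tool_rot": TCP orientation; "force": force on the tool from outside, world axes, zero at the start; "ft_torque": the same for the moment, N m; "grip_width": opening from 0.0 (shut) to 1.0 (fully open).
Only numpy, scipy, OpenCV 4.12 (cv2) and the standard library are available. Lean on these libraries where they do the work, as an engineer would, in place of code of your own. Each camera call takes 0.05 s, during which the arm holds its last target.

## Working session

There is one attempt and no reset: what is moved stays moved. The work goes in short steps, each a Python script; the robot and the scene stay as the last script left them, time stands still between calls to the robot, and variables do not carry over. Pictures are saved under pics/ and viewed, and the job is handed in when it is done.

```bash
ls; mkdir -p pics; python3 - <<'E'
from station import *
import cv2
for n in ["scene","top","wrist"]:
    im=get_image(n); cv2.imwrite(f"pics/{n}0.png",im[:,:,::-1])
    for q in ["plate","lid","hub_top","index_hole","post_top","pin_zone","latch_post","latch"]:
        try:
            r=mark_of(q,n); print(n,q,[(x["xy"],round(x["conf"],2)) for x in r[:3]])
        except Exception as e: print(n,q,e)
    c=get_calibration(n); print(c["fx"],c["cx"],c["cy"],c["D"],c["world_to_cam"])
s=get_state();print(s)
E
```

```text
pics
scene plate [([222.0, 114.4], 0.83), ([270.8, 141.9], 0.82), ([226.4, 207.3], 0.69)]
scene lid [([317.4, 230.9], 0.84)]
scene hub_top [([225.7, 102.9], 0.88), ([273.0, 133.8], 0.86), ([248.4, 171.9], 0.68)]
scene index_hole [([233.6, 111.7], 0.96), ([268.0, 144.0], 0.72), ([237.8, 188.7], 0.7)]
scene post_top [([315.5, 226.7], 0.92), ([215.0, 158.7], 0.33)]
scene pin_zone [([248.5, 172.4], 0.65), ([313.6, 236.8], 0.62)]
scene latch_post [([350.1, 214.0], 0.51)]
scene latch it knows: beaker, bowl, brush, cassette, detergent, hub_top, index_hole, latch_post, lid, mirror, pin_zone, plate, pliers, post_top
474.84118734645244 259.0333730651144 187.965095725951 [-0.12601584  0.          0.          0.          0.        ] [[-0.69574936  0.7182798   0.00263982  0.44371002]
 [ 0.49091864  0.4781963  -0.72823567 -0.18723706]
 [-0.52433932 -0.50537356 -0.68532171  1.81809943]
 [ 0.          0.          0.          1.        ]]
top plate [([283.2, 205.0], 0.94), ([411.9, 285.5], 0.78), ([324.8, 284.4], 0.58)]
top lid [([175.1, 202.3], 0.89), ([127.1, 264.1], 0.52), ([280.8, 204.2], 0.45)]

[... 1358 characters left out ...]
000e+00  0.00000000e+00  1.00000000e+00]]
{'t': 1.2, 'joint_positions': array([-1.40303217,  0.39841748,  0.0450834 ,  1.5366404 , -0.01868862,
        1.20693137, -0.05070361]), 'qvel': array([ 0.00028023, -0.00019047, -0.00290624, -0.00257847, -0.000464  ,
       -0.00116119, -0.00093559]), 'tau': array([ 4.27074781e-06, -4.75025511e+01,  1.36296015e+00, -2.54510844e+01,
        1.15286215e-02,  1.10754114e-03, -1.82101161e-06]), 'eef_pos': array([0.17131486, 0.62702053, 0.20681706]), 'tool_rot': array([0.93591111, 1.57076403, 0.6692355 ]), 'force': array([-0.31669833, -0.08877326, -0.14430771]), 'ft_torque': array([ 0.06243411, -0.0736738 , -0.01032369]), 'grip_width': 0.9983689873209548}
```

View images.

```bash
python3 - <<'E'
import cv2
for n in ["scene","top"]:
    cv2.imwrite(f"pics/{n}0b.png",cv2.resize(cv2.imread(f"pics/{n}0.png"),(800,600),interpolation=cv2.INTER_CUBIC))
E
```

```text
(no output)
```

View pics/top0b.png

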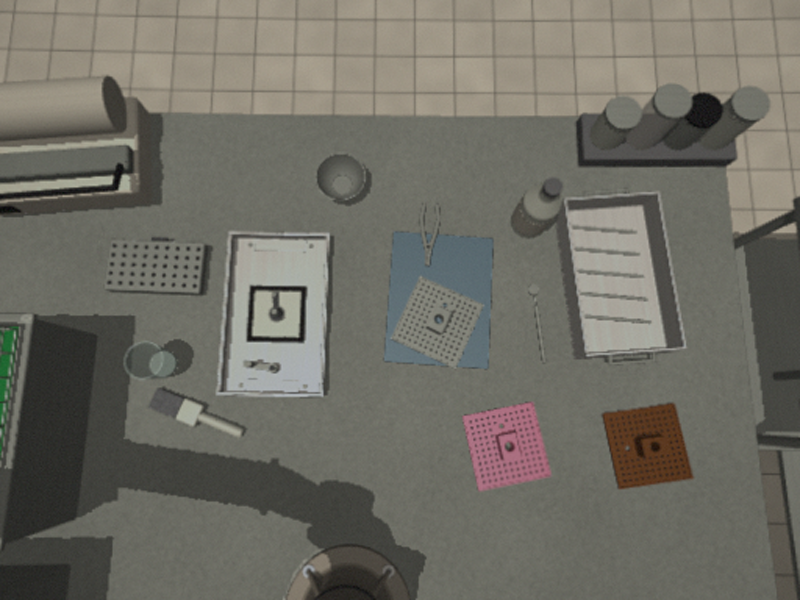

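View pics/scene0b.png

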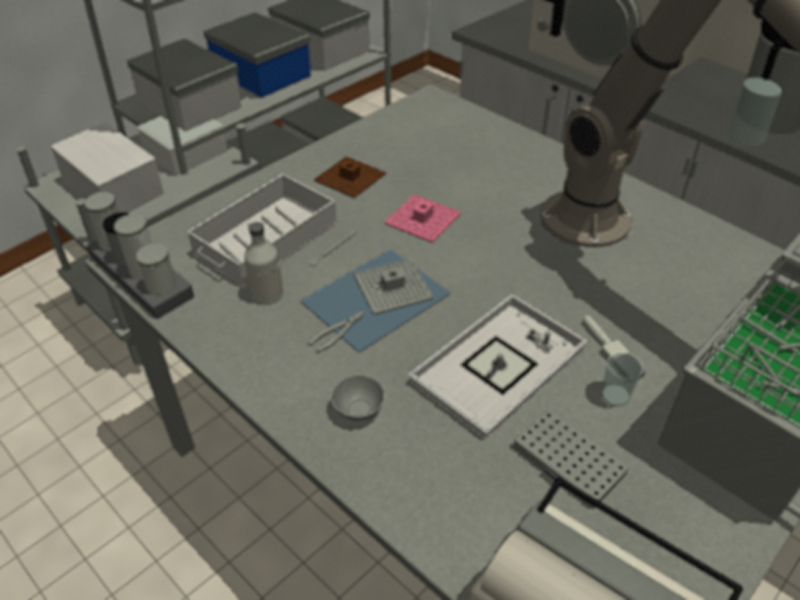

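```bash
cat > h.py <<'E'
from station import *
import numpy as np, cv2
from scipy.spatial.transform import Rotation as Ro
def Rm(yaw):
    c,s=np.cos(yaw),np.sin(yaw)
    return np.array([[0,-s,c],[0,c,s],[-1,0,0]],float)
def rpy(yaw):
    return list(Ro.from_matrix(Rm(yaw)).as_euler('xyz'))
def K(c): return np.array([[c["fx"],0,c["cx"]],[0,c["fy"],c["cy"]],[0,0,1]])
def ray(c,xy):
    p=cv2.undistortPoints(np.array([[xy]],float),K(c),np.array(c["D"],float)).ravel()
    T=np.array(c["world_to_cam"]);R=T[:3,:3]
    return -R.T@T[:3,3], R.T@np.array([p[0],p[1],1])
def at_z(c,xy,z):
    o,d=ray(c,xy); return o+d*(z-o[2])/d[2]
def proj(c,P):
    T=np.array(c["world_to_cam"])
    r=cv2.Rodrigues(T[:3,:3])[0]
    return cv2.projectPoints(np.atleast_2d(np.array(P,float)),r,T[:3,3],K(c),np.array(c["D"],float))[0][:,0]
def toolyaw():
    R=Ro.from_euler('xyz',get_state()["tool_rot"]).as_matrix()
    return np.arctan2(R[1,2],R[0,2])
def snap(n,f,scale=1.5):
    c=get_calibration(n); im=get_image(n); b=im[:,:,::-1]
    cv2.imwrite(f"pics/{f}.png",cv2.resize(b,None,fx=scale,fy=scale,interpolation=cv2.INTER_CUBIC))
    cv2.imwrite(f"pics/{f}_raw.png",b)
    return c,im
E
python3 - <<'E'
from h import *
c=get_calibration("wrist");T=np.array(c["world_to_cam"]);print("cam",-T[:3,:3].T@T[:3,3], "toolyaw",toolyaw())
c=get_calibration("top");s=get_calibration("scene")
for n,xy,z in [("plate hub",(278.9,206.6),.044),("hole",(284.5,193.4),.01),("post",(172,199.8),.034),("pinz",(176.2,187),.019),("latchpost",(154.1,233.3),.05)]:
    print(n,at_z(c,xy,z))
for n,xy,z in [("plate hub",(248.4,171.9),.044),("post",(315.5,226.7),.034),("latchp",(350.1,214),.05)]:
    print(n,at_z(s,xy,z))
hub=at_z(c,(278.9,206.6),.044)
for yaw in (-.45,-.45+np.pi,):
  for dx in (0,-.06):
    print(yaw,solve_ik([hub[0]+dx,hub[1],.25],rpy(yaw)))
E
```

```text
cam [0.09854875 0.64840134 0.37477984] toolyaw -0.26667561244699484
plate hub [ 0.50459013 -0.15540087  0.044     ]
hole [ 0.55017336 -0.1755294   0.01      ]
post [0.52500951 0.15842011 0.034     ]
pinz [0.56658037 0.15083977 0.019     ]
latchpost [0.42557837 0.20113576 0.05      ]
plate hub [ 0.50755337 -0.17650514  0.044     ]
post [0.53550957 0.14038854 0.034     ]
latchp [0.43205353 0.19240243 0.05      ]
-0.45 [-0.76905177  0.33822496  1.24049687  1.78755241 -0.33621117  1.25773148
  1.6811524 ]
-0.45 [-0.96204404  0.0908555   1.2930328   1.90601868 -0.09332132  1.21203331
  1.48354357]
2.691592653589793 [-0.78572631  0.36073117  1.27745712  1.78774003 -0.36218654  1.26499403
 -1.43441446]
2.691592653589793 [-0.95324804  0.08744982  1.28121306  1.90596378 -0.08951671  1.21192002
 -1.66236666]<sys>:0: UserWarning: Gimbal lock detected. Setting third angle to zero since it is not possible to uniquely determine all angles.
```

```bash
sed -i 's/^from scipy/import warnings; warnings.filterwarnings("ignore")\nfrom scipy/' h.py; python3 - <<'E'
from h import *
q=solve_ik([.495,.15,.19],rpy(0));print(q)
move_pose([.495,.15,.19],rpy(0)); print(get_state()["t"])
c,im=snap("wrist","w1")
import pickle;pickle.dump(c,open("w1.pkl","wb"))
for q,z in [("lid",0),("post_top",.034),("pin_zone",.019),("latch_post",.0505)]:
    for x in mark_of(q,"wrist")[:2]: print(q,x["xy"],round(x["conf"],2),at_z(c,x["xy"],z))
print(get_state()["t"],get_state()["eef_pos"])
E
```

```text
[-0.77206538  0.1897105   0.45152644  1.88110239 -0.09288078  1.09117404
  1.286146  ]
3.275
lid [254.1, 194.1] 0.66 [0.52693573 0.15329901 0.        ]
post_top [253.0, 204.0] 0.7 [0.52928684 0.15191387 0.034     ]
pin_zone [251.8, 226.2] 0.83 [0.56495751 0.15038486 0.019     ]
latch_post [289.5, 119.6] 0.71 [0.42934509 0.19037505 0.0505    ]
3.525 [0.49492435 0.15055209 0.1899575 ]
```

View pics/w1.png

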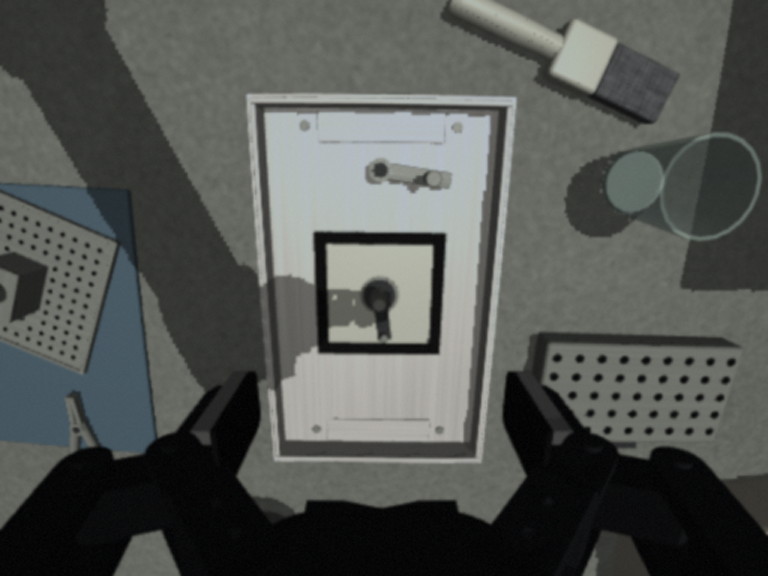

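```bash
python3 - <<'E'
import cv2
b=cv2.imread("pics/w1_raw.png")[145:245,200:305]
b=cv2.convertScaleAbs(b,alpha=1.6,beta=20)
cv2.imwrite("pics/w1z.png",cv2.resize(b,None,fx=6,fy=6,interpolation=cv2.INTER_CUBIC))
E
```

```text
(no output)
```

View pics/w1z.png

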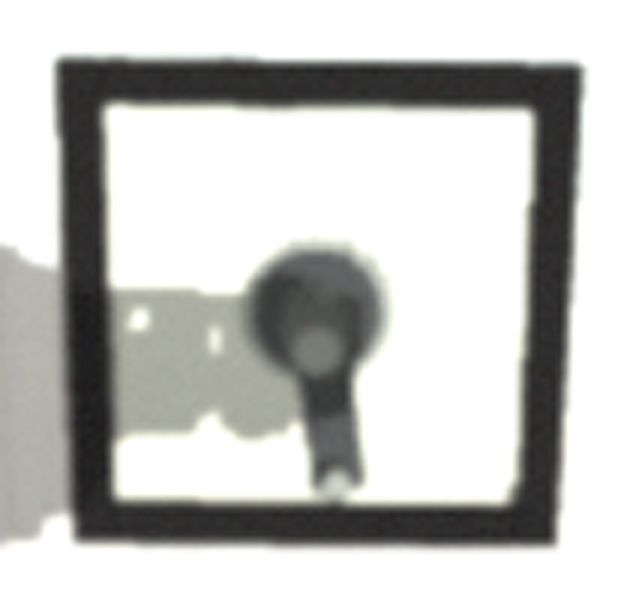

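```bash
python3 - <<'E'
from h import *
import pickle
c=pickle.load(open("w1.pkl","rb"))
f=lambda u,v:(200+u/6-.4,145+v/6-.4)
C=np.array([at_z(c,f(*p),.010) for p in [(57,60),(580,66),(556,543),(76,541)]]);print(C,C.mean(0))
d=[C[3]-C[0],C[2]-C[1]];e=[C[1]-C[0],C[2]-C[3]]
print([np.linalg.norm(x) for x in d+e],[np.arctan2(x[1],x[0]) for x in d],[np.arctan2(-x[0],x[1]) for x in e])
post=at_z(c,f(317,350),.034);pin=at_z(c,f(335,485),.019);v=pin-post
print(post,pin,np.hypot(v[0],v[1]),np.arctan2(v[1],v[0]))
# lid outer rim z=.03 corners
L=np.array([at_z(c,np.array(p)/1.5-.2,.030) for p in [(247,95),(517,98),(482,461),(277,461)]]);print(L,L.mean(0))
for x in (L[3]-L[0],L[2]-L[1]): print(np.linalg.norm(x),np.arctan2(x[1],x[0]))
for x in (L[1]-L[0],L[2]-L[3]): print(np.linalg.norm(x),np.arctan2(-x[0],x[1]))
print(at_z(c,np.array((379,169))/1.5,.0205),at_z(c,np.array((433,180))/1.5,.0505))
for r in (C.mean(0),post): print(proj(c,r))
E
```

```text
[[0.47295121 0.09734209 0.01      ]
 [0.47390729 0.20544422 0.01      ]
 [0.58179267 0.2051668  0.01      ]
 [0.58157044 0.09679933 0.01      ]] [0.5275554  0.15118811 0.01      ]
[np.float64(0.10862058457440985), np.float64(0.10788574465851757), np.float64(0.10810635402100045), np.float64(0.10836769647320246)] [np.float64(-0.004996907994996533), np.float64(-0.0025714498288506513)] [np.float64(-0.008843935435576166), np.float64(-0.002050729003508935)]
[0.52792168 0.1512234  0.034     ] [0.56386293 0.15512001 0.019     ] 0.03615186494031859 0.1079943851088348
[[0.3708458  0.05623353 0.03      ]
 [0.37225542 0.25033083 0.03      ]
 [0.68365547 0.24803654 0.03      ]
 [0.68409715 0.05581296 0.03      ]] [0.52771346 0.15260346 0.03      ]
0.3132516305577506 -0.0013426059018618608
0.31140850430411365 -0.0073675338038976575
0.1941024224503799 -0.007262328193456338
0.19222409270562216 0.002297697831602582
[0.42273548 0.15129231 0.0205    ] [0.42976144 0.18950705 0.0505    ]
[[252.48095082 196.77647661]]
[[252.43333333 202.93333333]]
```

```bash
python3 - <<'E'
from h import *
import pickle
y=-.42
hub=np.array([.506,-.164]);p=hub-.03*np.array([np.cos(y),np.sin(y)])
print(solve_ik([*p,.17],rpy(y)))
move_pose([*p,.17],rpy(y)); print(get_state()["t"])
c,im=snap("wrist","w2");pickle.dump(c,open("w2.pkl","wb"))
for q,z in [("plate",.006),("hub_top",.044),("index_hole",.011)]:
    for x in mark_of(q,"wrist")[:2]: print(q,x["xy"],round(x["conf"],2),at_z(c,x["xy"],z))
u=proj(c,[.506,-.164,.03])[0].astype(int);print(u)
b=cv2.imread("pics/w2_raw.png")[max(u[1]-80,0):u[1]+80,u[0]-100:u[0]+100]
cv2.imwrite("pics/w2z.png",cv2.resize(cv2.convertScaleAbs(b,alpha=1.5,beta=10),None,fx=3.75,fy=3.75,interpolation=cv2.INTER_CUBIC))
E
```

```text
[-0.42690644  0.2155546   0.74670248  1.94323843 -0.16874203  1.0452474
  1.54419338]
4.6833
plate [256.2, 204.1] 0.98 [ 0.51476723 -0.16009667  0.006     ]
plate [71.6, 67.1] 0.71 [ 0.28545956 -0.2829156   0.006     ]
hub_top [254.5, 212.8] 0.71 [ 0.51142277 -0.1610882   0.044     ]
hub_top [49.2, 60.1] 0.56 [ 0.2844617  -0.28111149  0.044     ]
index_hole [96.7, 91.7] 0.88 [ 0.32117511 -0.26852206  0.011     ]
index_hole [253.8, 231.1] 0.69 [ 0.54499987 -0.17671903  0.011     ]
[250 205]
```

View pics/w2z.png

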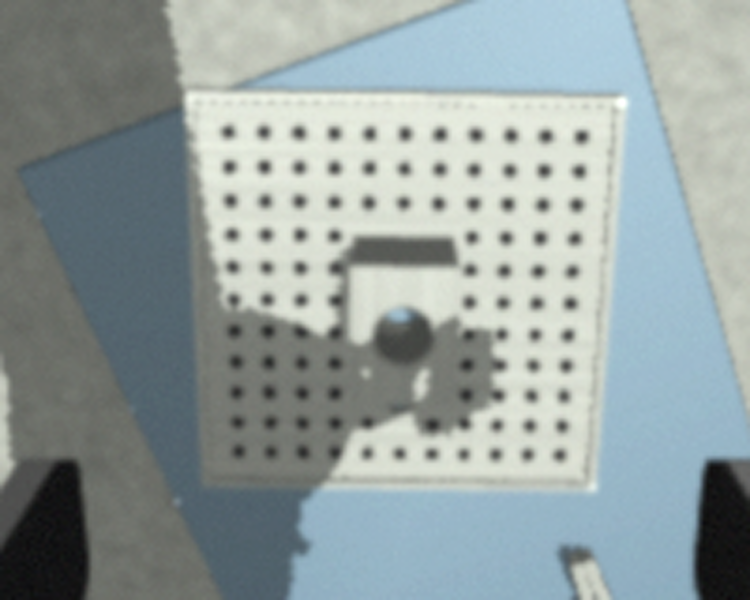

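View pics/w2.png

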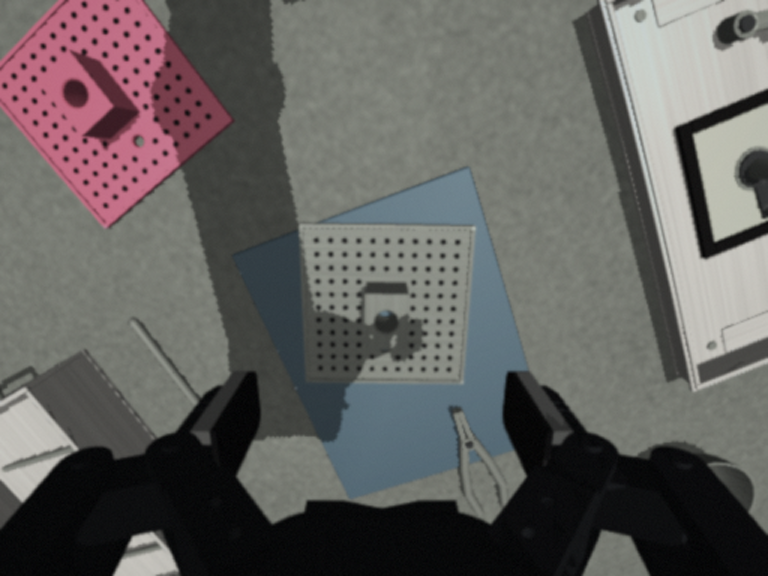

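```bash
python3 - <<'E'
from h import *
import pickle
c=pickle.load(open("w2.pkl","rb"))
u=proj(c,[.506,-.164,.03])[0].astype(int)
f=lambda p:(u[0]-100+p[0]/3.75-.37,u[1]-80+p[1]/3.75-.37)
C=np.array([at_z(c,f(p),.011) for p in [(186,93),(626,96),(595,490),(203,486)]]);print(C.mean(0))
d=[C[3]-C[0],C[2]-C[1]];e=[C[1]-C[0],C[2]-C[3]]
print([np.linalg.norm(x) for x in d+e],[np.arctan2(x[1],x[0]) for x in d],[np.arctan2(-x[0],x[1]) for x in e])
print("bore",at_z(c,f((403,335)),.044))
yaw=np.mean([np.arctan2(x[1],x[0]) for x in d]+[np.arctan2(-x[0],x[1]) for x in e]);m=C.mean(0)
h=proj(c,[m[0]+.036*np.cos(yaw),m[1]+.036*np.sin(yaw),.011])[0];print(yaw,h,toolyaw(),get_state()["eef_pos"])
b=cv2.imread("pics/w2_raw.png")[185:265,205:305]
cv2.imwrite("pics/w2y.png",cv2.resize(cv2.convertScaleAbs(b,alpha=1.8,beta=0),None,fx=7,fy=7,interpolation=cv2.INTER_CUBIC))
E
```

```text
[ 0.51513579 -0.15926638  0.011     ]
[np.float64(0.13585174276118983), np.float64(0.13662830237622373), np.float64(0.1361038062378328), np.float64(0.1364043437091433)] [np.float64(-0.4303531767276697), np.float64(-0.4281250503660297)] [np.float64(-0.42249438927434946), np.float64(-0.4282023681335293)]
bore [ 0.51385922 -0.15899798  0.044     ]
-0.4272937461253945 [256.55361868 232.27763276] -0.41670970078783104 [ 0.47925869 -0.15013003  0.16995541]
```

View pics/w2y.png

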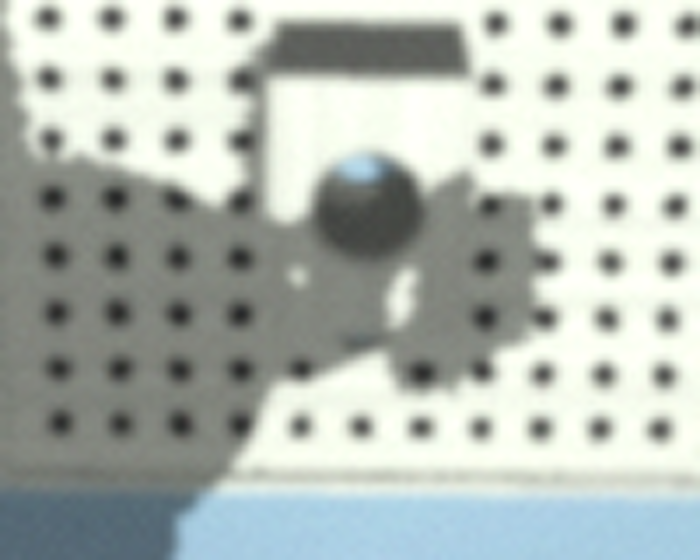

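```bash
python3 - <<'E'
from h import *
P=np.array([.5148,-.1592]);y=-.427
q=rpy(y)
move_pose([*P,.09],q)
s=get_state();print(s["t"],s["eef_pos"],toolyaw(),s["force"])
wait(.3);s=get_state();print(s["t"],s["eef_pos"],toolyaw(),s["force"])
r=move_l([*P,.019],rate=.08,guard=6)
s=get_state();print(r,s["t"],s["eef_pos"],toolyaw(),s["force"])
E
```

```text
5.325 [ 0.51414821 -0.15916227  0.08976338] -0.4267533228725518 [ 1.15938944 -0.1929834   0.47351793]
5.625 [ 0.5154218  -0.15925768  0.09155562] -0.42706679826734667 [-0.60283228 -0.42588414 -0.3065074 ]
False 6.6583 [ 0.51528286 -0.15950014  0.01944047] -0.42715850008726447 [ 0.74805676 -0.84766993  0.11671748]
```

```bash
python3 - <<'E'
from h import *
command_gripper(0.0)
s=get_state();print(s["t"],s["eef_pos"],toolyaw(),s["force"],s["grip_width"])
p=s["eef_pos"];print(p)
move_l([p[0],p[1],.11],rate=.1)
wait(.2)
s=get_state();print(s["t"],s["eef_pos"],toolyaw(),s["force"],s["ft_torque"],s["grip_width"])
c,im=snap("wrist","w3");import pickle;pickle.dump(c,open("w3.pkl","wb"))
E
```

```text
7.425 [ 0.51565928 -0.1592133   0.01953022] -0.42691809335452097 [0.68537092 0.42217359 5.58920434] -0.003422294338082721
[ 0.51565928 -0.1592133   0.01953022]
8.6833 [ 0.5152028  -0.15915465  0.10941229] -0.42710192815071635 [ 1.46619027 -0.08366583 -0.14393612] [-0.0234853  -0.01446873 -0.01280328] 0.0027904611818936474
```

View pics/w3.png

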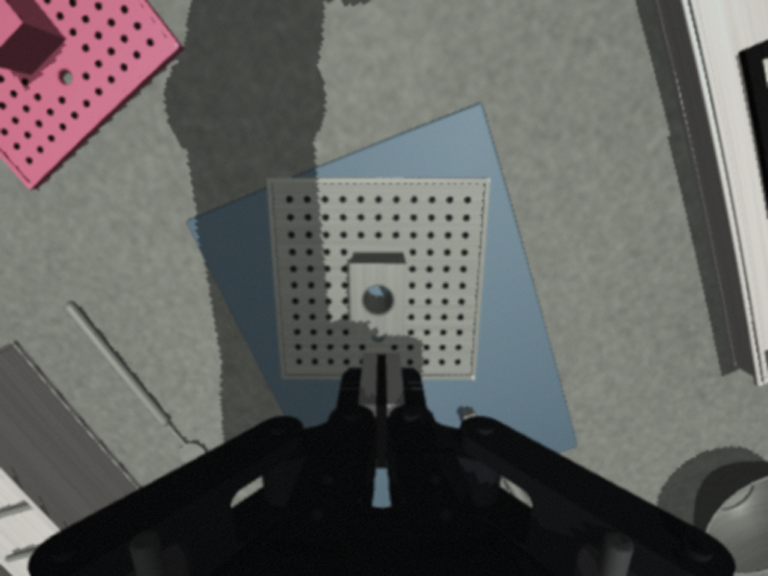

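```bash
python3 - <<'E'
from h import *
import pickle
for f in ("w2","w3"):
    c=pickle.load(open(f+".pkl","rb"));T=np.array(c["world_to_cam"]);print(f,"cam",-T[:3,:3].T@T[:3,3],T[2,:3])
c=pickle.load(open("w3.pkl","rb"))
print("tcp",proj(c,[.5152,-.15915,.1094])*1.5)
C=np.array([at_z(c,np.array(p)/1.5-.2,.011) for p in [(267,179),(490,179),(475,378),(282,378)]]);print(C.mean(0))
print("bore",at_z(c,np.array((377,297))/1.5-.2,.044))
s=get_state();print(s["eef_pos"],s["tool_rot"],s["grip_width"],s["joint_positions"])
E
```

```text
w2 cam [ 0.41044428 -0.1177702   0.33787929] [ 0.27293988 -0.11881995 -0.9546652 ]
w3 cam [ 0.44677289 -0.12631476  0.2774314 ] [ 0.27027614 -0.12259203 -0.95494607]
tcp [[377.07474309 347.82649015]]
[ 0.51489295 -0.1591253   0.011     ]
bore [ 0.51237695 -0.15870145  0.044     ]
[ 0.51531317 -0.15917199  0.10951499] [-2.68787139  1.56978244 -3.11494999] -0.0038290574397177937 [-0.35761134  0.37962968  0.71766287  1.9225471  -0.3037563   0.95037438
  1.64788988]
```

```bash
python3 - <<'E'
from h import *
import pickle
c=pickle.load(open("w3.pkl","rb"));y=-.427
ce=np.array([.515,-.1592]);X=np.array([np.cos(y),np.sin(y)]);Y=np.array([-np.sin(y),np.cos(y)])
b=cv2.imread("pics/w3_raw.png");S=7;x0,y0=215,150
z=cv2.resize(cv2.convertScaleAbs(b[y0:y0+85,x0:x0+100],alpha=1.6),None,fx=S,fy=S,interpolation=cv2.INTER_CUBIC)
for h,col in [(.011,(0,0,255)),(.044,(0,255,0))]:
    P=[[*(ce+a*.022*X+d*.016*Y),h] for a,d in [(-1,-1),(-1,1),(1,1),(1,-1)]]
    q=(proj(c,P)+.5-[x0,y0])*S
    cv2.polylines(z,[q.astype(int).reshape(-1,1,2)],True,col,1)
for a in [(-1,-1),(-1,1),(1,1),(1,-1)]:
    pass
q=(proj(c,[[*ce,.044],[*ce,.006],[*(ce+.036*X),.011],[.5152,-.15915,.1094]])+.5-[x0,y0])*S
for p in q: cv2.circle(z,tuple(p.astype(int)),4,(255,0,255),-1)
cv2.imwrite("pics/w3y.png",z)
E
```

```text
(no output)
```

View pics/w3y.png

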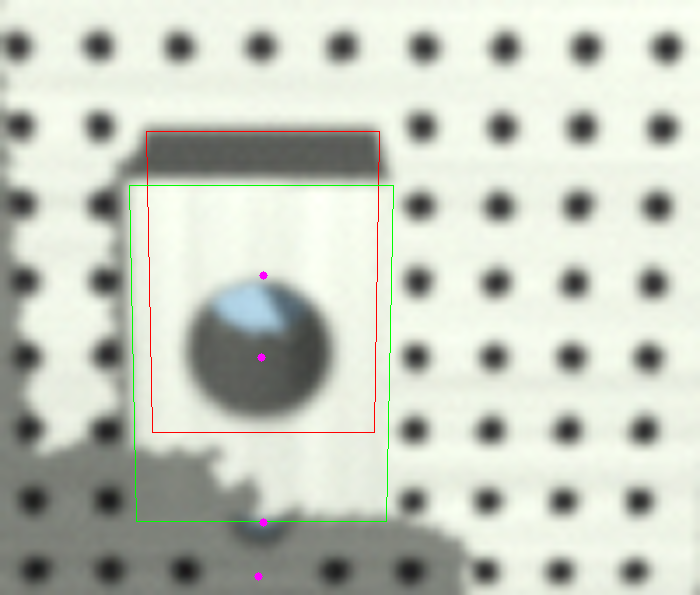

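```bash
python3 - <<'E'
from h import *
command_gripper(1.0)
s=get_state();print(s["t"],s["grip_width"])
move_l([.515,-.1592,.0165],rate=.1,guard=6)
s=get_state();print(s["t"],s["eef_pos"],s["force"],s["grip_width"])
snap("wrist","w4",1); 
command_gripper(0.3)
s=get_state();print(s["t"],s["eef_pos"],s["force"],s["grip_width"])
snap("wrist","w5",1)
a=np.hstack([cv2.imread("pics/w4.png"),cv2.imread("pics/w5.png")]);cv2.imwrite("pics/w45.png",cv2.resize(a,(800,300)))
E
```

```text
9.5167 1.0015634215798999
10.6 [ 0.51560778 -0.15946495  0.01707122] [ 0.63343452  0.29267295 -0.22344157] 1.0011642890416073
11.2333 [ 0.5151286  -0.15955773  0.01719145] [-0.71997171 -0.7841034   6.25563951] 0.3367341020189244
```

View pics/w45.png

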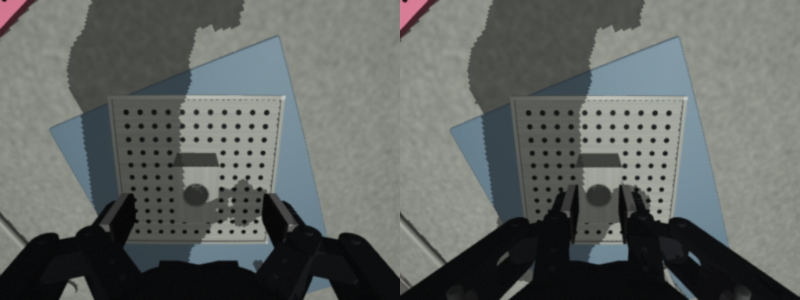

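```bash
python3 - <<'E'
from h import *
for o in (.25,.2):
    command_gripper(o)
    s=get_state();print(s["t"],s["eef_pos"],s["force"],s["ft_torque"],s["grip_width"])
snap("wrist","w6",1.5)
E
```

```text
11.5 [ 0.51511251 -0.15956028  0.01716442] [-1.23196959 -0.20223073  5.06002088] [-0.02168431  0.37265718 -0.00859318] 0.33510192941553923
11.7167 [ 0.51513956 -0.15955833  0.0171923 ] [-1.65947966 -0.64655693  6.10192917] [-0.03773607  0.32363042  0.01792008] 0.3312577832125774
```

View pics/w6.png

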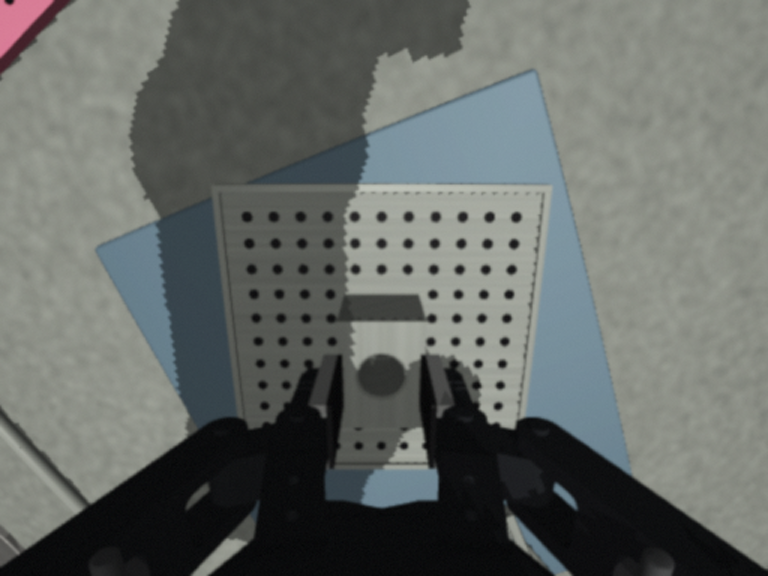

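```bash
python3 - <<'E'
from h import *
s=get_state();p=s["eef_pos"]
move_l([p[0],p[1],.03],rate=.05)
s=get_state();print(s["t"],s["eef_pos"],s["force"],s["ft_torque"],s["grip_width"])
snap("wrist","w7",1.5)
E
```

```text
12.1833 [ 0.51526242 -0.15940017  0.0301734 ] [-0.236755    0.0490448  -2.99695606] [-0.01597113  0.00766538  0.00979158] 0.33243964803094583
```

View pics/w7.png

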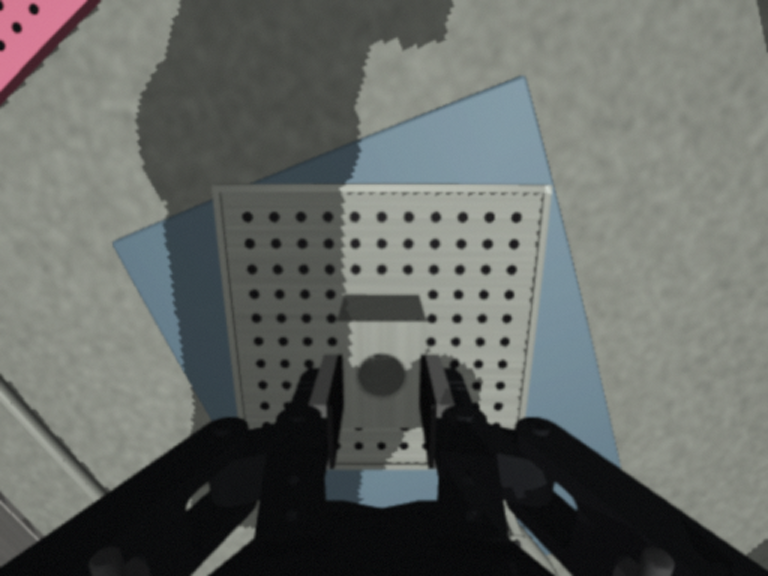

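```bash
python3 - <<'E'
from h import *
c=get_calibration("wrist");s=get_state();p=s["eef_pos"];y=toolyaw()
print(p,y)
zt=p[2]-.0112+.005
f=lambda q:np.array(q)/1.5-.2
A=at_z(c,f((213,186)),zt);B=at_z(c,f((551,186)),zt)
e=B-A;yaw=np.arctan2(-e[0],e[1]);m=(A+B)/2+.068*np.array([np.cos(yaw),np.sin(yaw),0])
print(np.linalg.norm(e),yaw,m)
bo=at_z(c,f((381,375)),zt+.033);print(bo)
X=np.array([np.cos(y),np.sin(y)]);Y=np.array([-np.sin(y),np.cos(y)])
for q in(m,bo): print("off tool x',y' mm",1e3*(q[:2]-p[:2])@X,1e3*(q[:2]-p[:2])@Y)
for zz in (.12,.06,.03):
  print(solve_ik([.5278,.1513,zz],rpy(.108)))
E
```

```text
[ 0.51498766 -0.15931992  0.02991846] -0.4267574172265006
0.13645223440059065 -0.4258230821414018 [ 0.51557859 -0.15738438  0.02371846]
[ 0.51454297 -0.15740657  0.05671846]
off tool x',y' mm -0.2632323279904794 2.0065438763239674
off tool x',y' mm -1.1967849135923792 1.557679084608593
[-0.84981603  0.35771014  0.60974319  1.88941288 -0.2456777   0.96913488
  1.54936861]
[-0.78684507  0.43209638  0.53913427  1.93791215 -0.29071454  0.84816142
  1.58496168]
[-0.75789802  0.47369944  0.50566263  1.95668861 -0.31670129  0.7888174
  1.60566617]
```

```bash
python3 - <<'E'
from h import *
import pickle
p=get_state()["eef_pos"]
move_l([p[0],p[1],.12],rate=.2)
move_pose([.5278,.1503,.12],rpy(.108))
move_l([.5278,.1503,.07],rate=.12)
wait(.2)
c,im=snap("wrist","w8",1.5);s=get_state();y=toolyaw();pickle.dump((c,s,y),open("w8.pkl","wb"))
print(s["t"],s["eef_pos"],y,s["force"],s["ft_torque"],s["grip_width"])
c,im=snap("scene","s8",1)
b=im[120:270,230:430,::-1];cv2.imwrite("pics/s8z.png",cv2.resize(b,(800,600),interpolation=cv2.INTER_CUBIC))
E
```

```text
14.8333 [0.52849387 0.15048181 0.07084975] 0.10793193309349548 [ 0.01940988 -1.51071631 -2.01286744] [ 0.00870855 -0.0266394  -0.02561368] 0.3290756089105676
```

View pics/w8.png

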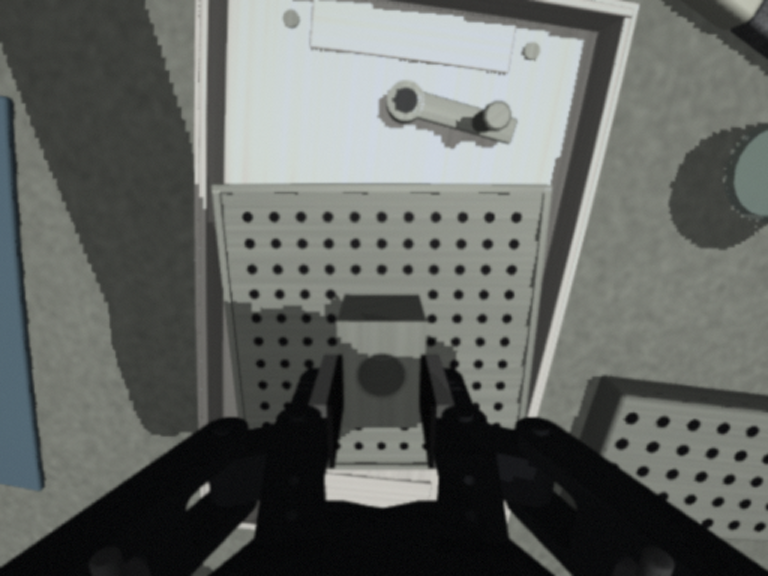

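View pics/s8z.png

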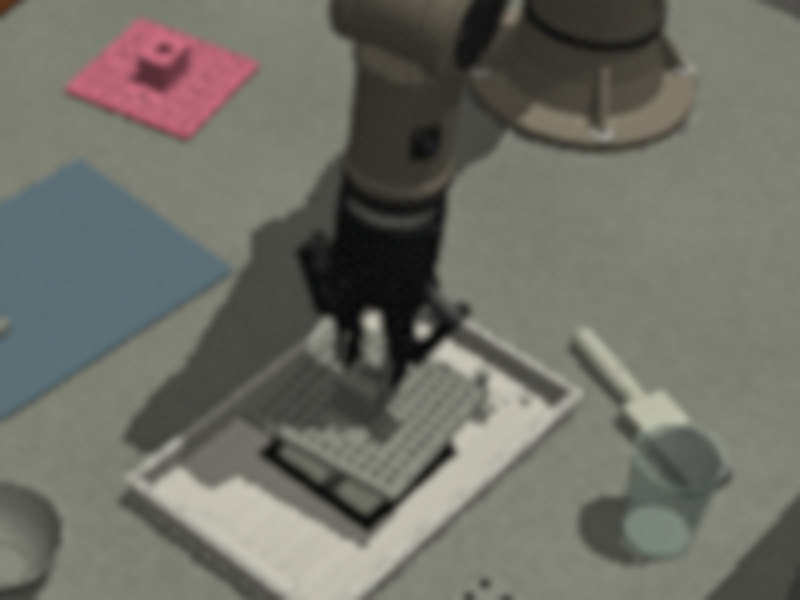

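```bash
python3 - <<'E'
from h import *
import pickle
c,s,y=pickle.load(open("w8.pkl","rb"));p=s["eef_pos"]
c1=pickle.load(open("w1.pkl","rb"))
f=lambda q:np.array(q)/1.5-.2
zt=p[2]-.0112+.005
A=at_z(c,f((213,186)),zt);B=at_z(c,f((551,186)),zt)
e=B-A;yaw=np.arctan2(-e[0],e[1]);m=(A+B)/2+.068*np.array([np.cos(yaw),np.sin(yaw),0])
print("plate",yaw,m, "bore",at_z(c,f((381,375)),zt+.033))
for z in(.0205,.024,.03): print("pivot",z,at_z(c,f((405,100)),z),"w1",at_z(c1,f((379,169)),z))
print("finger",at_z(c,f((497,114)),.0505),at_z(c1,f((433,180)),.0505))
print("rimcorner",at_z(c,f((637,5)),.03),at_z(c1,f((517,98)),.03))
# left outer rim wall top at row 100 and 400 (col ~196)
print("left",at_z(c,f((196,100)),.03),at_z(c,f((196,350)),.03),"w1",at_z(c1,f((247,95)),.03),at_z(c1,f((277,461)),.03))
print("right",at_z(c,f((637,5)),.03),at_z(c,f((541,418)),.03))
E
```

```text
plate 0.10871194228221367 [0.52899082 0.15225981 0.06464975] bore [0.52809595 0.15168997 0.09764975]
pivot 0.0205 [0.42278178 0.15178771 0.0205    ] w1 [0.4225135  0.15106139 0.0205    ]
pivot 0.024 [0.42327159 0.15165359 0.024     ] w1 [0.42248122 0.15107509 0.024     ]
pivot 0.03 [0.42411126 0.15142367 0.03      ] w1 [0.42242588 0.15109858 0.03      ]
finger [0.42794777 0.18938145 0.0505    ] [0.42955709 0.18928757 0.0505    ]
rimcorner [0.37241433 0.24846308 0.03      ] [0.37225542 0.25033083 0.03      ]
left [0.43378761 0.05586446 0.03      ] [0.56012479 0.05374316 0.03      ] w1 [0.3708458  0.05623353 0.03      ] [0.68409715 0.05581296 0.03      ]
right [0.37241433 0.24846308 0.03      ] [0.58191661 0.2505152  0.03      ]
```

```bash
python3 - <<'E'
from h import *
s=get_state();print(s["eef_pos"],s["force"])
r=move_l([.5278,.1502,.037],rate=.06,guard=4)
s=get_state();print(r,s["t"],s["eef_pos"],toolyaw(),s["force"],s["ft_torque"])
wait(.2);s=get_state();print(s["eef_pos"],s["force"],s["ft_torque"])
E
```

```text
[0.52830769 0.15050426 0.07068403] [-0.0667084   0.01332446 -3.47885005]
False 15.5833 [0.52776454 0.15009526 0.03687715] 0.10780623917604522 [ 0.61319272  0.27302273 -3.0243998 ] [-0.04923743 -0.00637848  0.01757178]
[0.52803059 0.15032482 0.03734301] [-0.60847302  0.4024391  -2.76623347] [-0.01678342  0.00339815  0.05913946]
```

```bash
python3 - <<'E'
from h import *
r=move_l([.5278,.1502,.0235],rate=.03,guard=3.5)
s=get_state();print(r,s["t"],s["eef_pos"],toolyaw(),s["force"],s["ft_torque"])
wait(.2);s=get_state();print(s["eef_pos"],s["force"],s["ft_torque"],s["grip_width"])
snap("wrist","w9",1.5)
E
```

```text
False 16.3833 [0.52767315 0.15011952 0.02332592] 0.10793597491156103 [ 0.57064825  0.00894524 -2.22351165] [ 0.03996442 -0.02072858 -0.00288004]
[0.52785754 0.15026137 0.02362041] [-0.29015247  0.95355587 -3.24649744] [-0.01125391  0.05051458  0.02163075] 0.3344513969677127
```

View pics/w9.png

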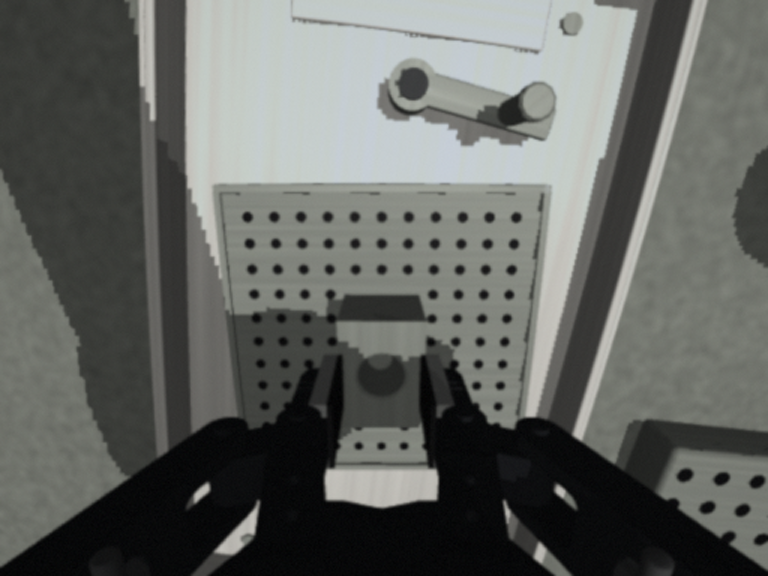

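```bash
python3 - <<'E'
from h import *
r=move_l([.5278,.1502,.0195],rate=.02,guard=5)
s=get_state();print(r,s["t"],s["eef_pos"],toolyaw(),s["force"],s["ft_torque"])
wait(.2);s=get_state();print(s["eef_pos"],s["force"],s["ft_torque"],s["grip_width"])
E
```

```text
True 16.9083 [0.528372   0.15037843 0.01977673] 0.10809126682611397 [-0.10450804 -0.34155786  5.5870123 ] [-0.02344929  0.00834657  0.00365946]
[0.52834282 0.15038833 0.01978009] [0.01054059 0.35634115 5.93583713] [-0.03806213  0.03666103  0.02415734] 0.3307077031534298
```

```bash
python3 - <<'E'
from h import *
import pickle
move_l([.5280,.1503,.0207],rate=.02)
s=get_state();print(s["t"],s["eef_pos"],s["force"],s["ft_torque"])
command_gripper(1.0)
s=get_state();print(s["t"],s["eef_pos"],s["force"],s["grip_width"])
move_l([.528,.1503,.13],rate=.15)
move_pose([.465,.15,.17],rpy(0))
c,im=snap("wrist","w10",1.5);pickle.dump(c,open("w10.pkl","wb"))
print(get_state()["t"],get_state()["eef_pos"])
E
```

```text
17.3667 [0.52831616 0.15035278 0.02068613] [ 0.70547785  0.29326175 -0.05027519] [-0.03409091 -0.15245064 -0.05167243]
17.9583 [0.52795013 0.1503038  0.02067762] [ 0.14795407  0.1849302  -0.11094593] 0.9999149017677396
19.2833 [0.46474729 0.15010657 0.16932139]
```

View pics/w10.png

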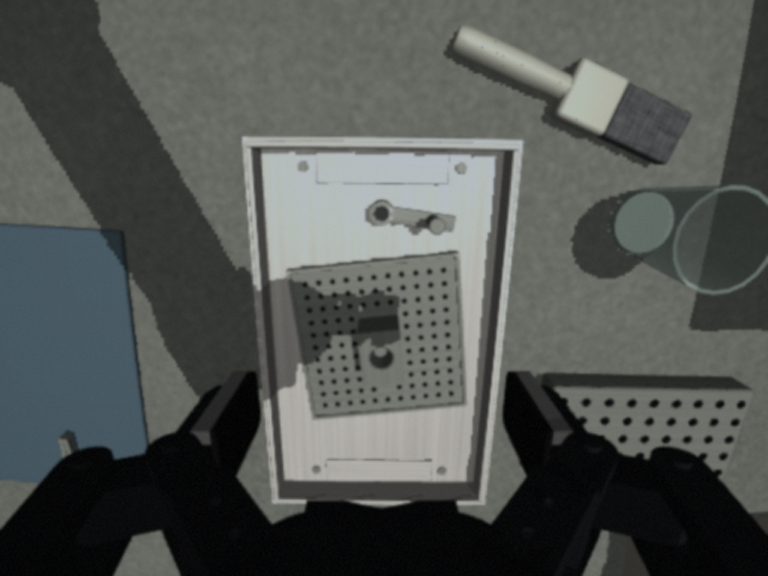

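```bash
python3 - <<'E'
from h import *
import pickle
c=pickle.load(open("w10.pkl","rb"))
f=lambda q:np.array(q)/1.5-.2
print("pivot",at_z(c,f((381,213)),.024),"finger",at_z(c,f((437,224)),.0505))
piv=np.array([.4228,.1508])
def pose(th,off,z,da=0):
    return [*(piv+.038*np.array([np.cos(th),np.sin(th)])+off*np.array([-np.sin(th),np.cos(th)])),z]
for a in range(0,2):
  for th in (80,60,40,20,0):
    t=np.radians(th);q=solve_ik(pose(t,.0145,.034),rpy(t+a*np.pi));print(a,th,None if q is None else np.round(q,2))
E
```

```text
pivot [0.42265345 0.15172674 0.024     ] finger [0.42704551 0.18967661 0.0505    ]
0 80 [-0.84  0.3   0.37  2.16 -0.17  0.71  2.6 ]
0 60 [-0.87  0.33  0.42  2.13 -0.2   0.72  2.3 ]
0 40 [-0.89  0.35  0.48  2.11 -0.24  0.73  2.01]
0 20 [-0.9   0.37  0.53  2.1  -0.27  0.74  1.72]
0 0 [-0.91  0.38  0.57  2.09 -0.3   0.74  1.43]
1 80 [-1.19  0.39  0.8   2.17 -0.41  0.74 -0.3 ]
1 60 [-1.23  0.44  0.87  2.14 -0.49  0.77 -0.56]
1 40 [-1.24  0.49  0.94  2.12 -0.56  0.8  -0.82]
1 20 [-1.25  0.54  1.01  2.1  -0.63  0.83 -1.08]
1 0 [-1.36  0.78  1.29  2.1  -0.92  1.01 -1.14]
```

```bash
cat > latch.py <<'E'
from h import *
piv=np.array([.4228,.1508])
def pose(th,off,z):
    return [*(piv+.038*np.array([np.cos(th),np.sin(th)])+off*np.array([-np.sin(th),np.cos(th)])),z]
def st(r=""):
    s=get_state();print(r,round(s["t"],2),np.round(s["eef_pos"],4),round(float(toolyaw()),3),np.round(s["force"],1))
E
python3 - <<'E'
from latch import *
t=np.radians(82)
command_gripper(0)
move_pose(pose(t,.028,.11),rpy(t)); st()
r=move_l(pose(t,.028,.034),rate=.1,guard=4); st(r)
if not r:
    for th in (75,60,45):
        t=np.radians(th); r=move_l(pose(t,.0145,.034),rot=rpy(t),rate=.05,guard=8); st(r)
        if r: break
snap("wrist","w11",1.5)
E
```

```text
21.19 [0.4008 0.1923 0.1103] 1.43 [ 0.3 -0.4  0.6]
False 22.1 [0.4009 0.1925 0.0344] 1.431 [-0.3 -0.   0.6]
False 22.62 [0.4186 0.1913 0.0341] 1.309 [-0.2 -0.2 -0.5]
False 23.02 [0.4287 0.191  0.0339] 1.05 [-0.8  0.   0.4]
False 23.43 [0.4388 0.1879 0.0339] 0.789 [ 0.1 -0.2  0.6]
```

View pics/w11.png

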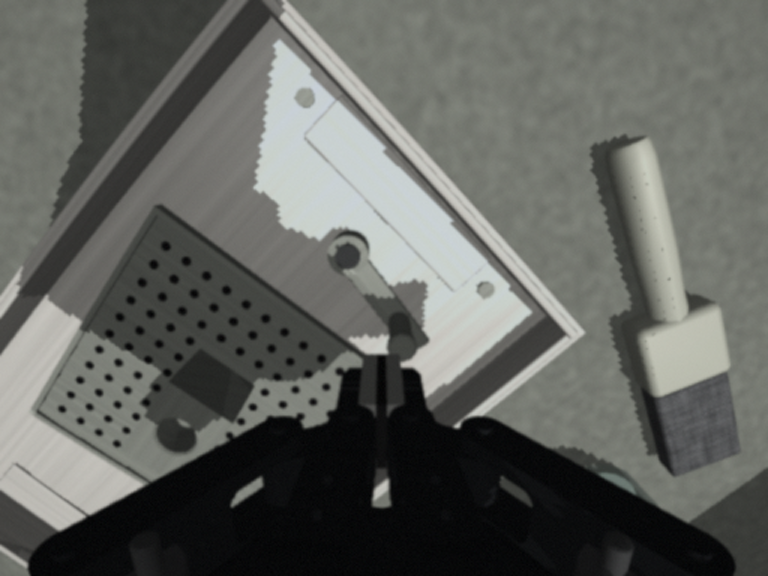

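```bash
python3 - <<'E'
from latch import *
c=get_calibration("wrist");s=get_state();p=s["eef_pos"]
T=np.array(c["world_to_cam"]);print("camrel",-T[:3,:3].T@T[:3,3]-p, toolyaw())
y=toolyaw();z=np.array([np.cos(y),np.sin(y),0])
for b in (0,.005,.01,.02,.03):
    print(b,[np.round(proj(c,p+[0,0,b]+d*z)[0]*1.5) for d in (-.011,0,.011)])
st()
E
```

```text
camrel [-0.05289939 -0.0526193   0.16796685] 0.7886555886675505
0 [array([379., 321.]), array([379., 345.]), array([379., 368.])]
0.005 [array([379., 325.]), array([379., 350.]), array([379., 373.])]
0.01 [array([379., 330.]), array([379., 355.]), array([379., 379.])]
0.02 [array([379., 340.]), array([379., 366.]), array([379., 391.])]
0.03 [array([379., 351.]), array([379., 378.]), array([379., 405.])]
 23.48 [0.4388 0.188  0.0339] 0.789 [-0.8 -0.2  0.2]
```

```bash
python3 - <<'E'
from latch import *
s=get_state();p=s["eef_pos"]
Z=.010
move_l([p[0],p[1],.07],rate=.15)
t=np.radians(80)
move_l(pose(t,.030,.07),rot=rpy(t),rate=.12); st()
r=move_l(pose(t,.030,Z),rate=.1,guard=4); st(r)
if not r:
    for th in (75,60,45):
        t=np.radians(th); r=move_l(pose(t,.0145,Z),rot=rpy(t),rate=.05,guard=8); st(r)
        if r: break
snap("wrist","w12",1.5)
E
```

```text
24.63 [0.3997 0.1932 0.0695] 1.395 [ 0.6 -1.  -0.5]
False 25.38 [0.4003 0.1935 0.0102] 1.396 [0.7 0.1 0.5]
False 25.91 [0.4192 0.1911 0.0101] 1.309 [-0.5 -0.3 -0. ]
False 26.32 [0.4292 0.1909 0.0099] 1.05 [-0.3 -0.3 -0.4]
False 26.73 [0.4394 0.1879 0.01  ] 0.789 [ 0.2  0.5 -0.3]
```

View pics/w12.png

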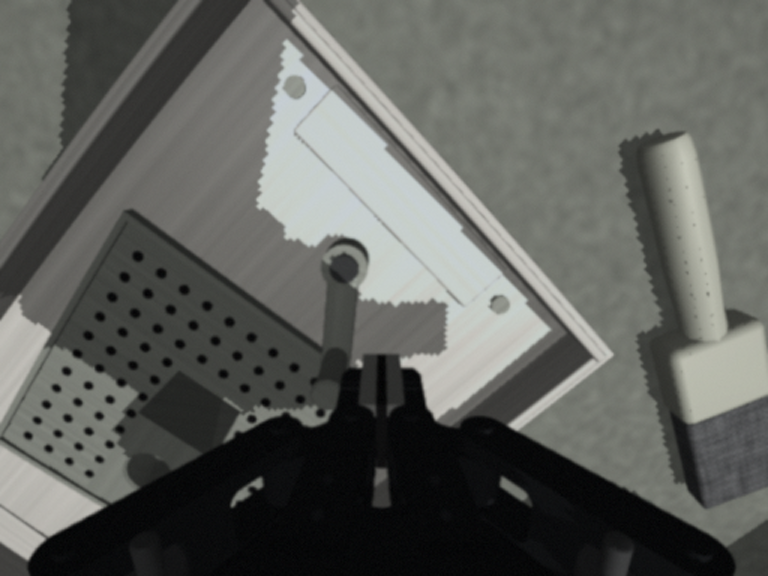

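```bash
python3 - <<'E'
from latch import *
Z=.010
for th in (30,15,8):
    t=np.radians(th); r=move_l(pose(t,.0145,Z),rot=rpy(t),rate=.05,guard=8); st(r)
    if r: break
else:
    t=np.radians(0); r=move_l(pose(t,.009,Z),rot=rpy(t),rate=.03,guard=5); st(r)
snap("wrist","w13",1.5)
E
```

```text
False 27.18 [0.4484 0.1824 0.01  ] 0.527 [0.7 0.4 0.5]
False 27.59 [0.4557 0.1746 0.01  ] 0.266 [0.4 0.5 0.6]
False 27.87 [0.4584 0.1705 0.01  ] 0.144 [-0.1  0.7  0.1]
True 28.13 [0.4594 0.1687 0.01  ] 0.083 [0.6 2.3 1.3]
```

View pics/w13.png

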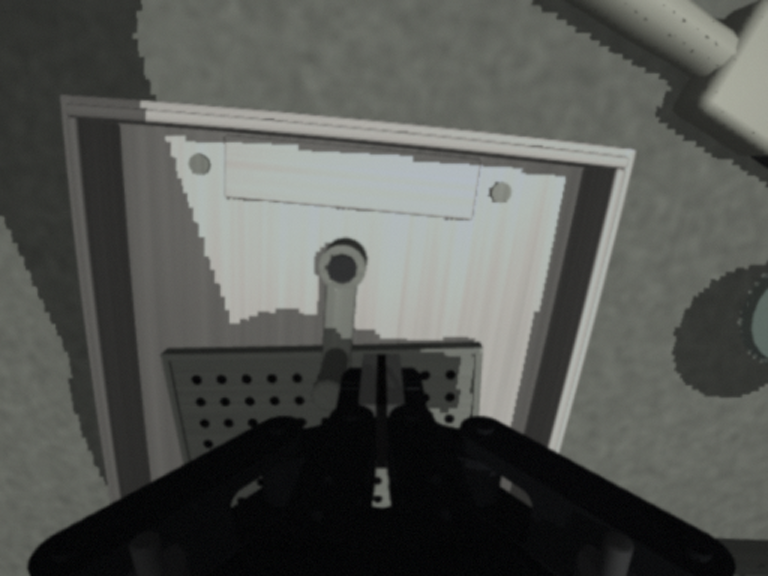

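```bash
python3 - <<'E'
from latch import *
s=get_state();p=s["eef_pos"]
r=move_l([.4606,p[1]-.006,.010],rot=rpy(0),rate=.02,guard=9); st(r)
p=get_state()["eef_pos"]
move_l([p[0],p[1]+.015,.010],rate=.1)
p=get_state()["eef_pos"]
move_l([p[0],p[1],.12],rate=.15)
move_pose([.455,.15,.17],rpy(0));st()
c,im=snap("wrist","w14",1.5)
import pickle;pickle.dump(c,open("w14.pkl","wb"))
b=im[:,:,::-1][120:300,170:350];cv2.imwrite("pics/w14z.png",cv2.resize(cv2.convertScaleAbs(b,alpha=1.5),(600,600),interpolation=cv2.INTER_CUBIC))
E
```

```text
True 28.46 [0.4603 0.1688 0.0101] 0.021 [0.7 2.  0.8]
 30.0 [0.4549 0.1496 0.17  ] -0.001 [ 0.5 -0.5  0.4]
```

View pics/w14z.png

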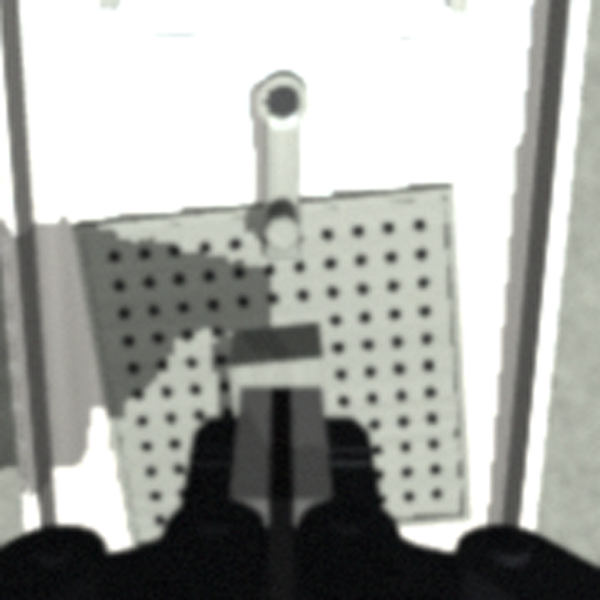

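```bash
python3 - <<'E'
from h import *
import pickle
c=pickle.load(open("w14.pkl","rb"))
f=lambda p:(170+p[0]*.3-.35,120+p[1]*.3-.35)
P=at_z(c,f((282,101)),.022);F=at_z(c,f((283,230)),.0505);print(P,F,np.arctan2(F[1]-P[1],F[0]-P[0]))
# base of arm edges near pivot / near plate edge
a=[at_z(c,f(q),.0205) for q in [(258,140),(300,140),(259,190),(299,190)]]
m1=(a[0]+a[1])/2;m2=(a[2]+a[3])/2;print(m1,m2,np.arctan2(m2[1]-m1[1],m2[0]-m1[0]))
# walls
move_pose([.455,.15,.30],rpy(0)) if False else None
E
```

```text
[0.42274858 0.15177452 0.022     ] [0.45974435 0.15201702 0.0505    ] 0.006554587375054156
[0.43623357 0.15075582 0.0205    ] [0.45372707 0.15074099 0.0205    ] -0.000847726736120205
```

```bash
python3 - <<'E'
from h import *
move_pose([.40,.15,.28],rpy(0))
print(get_state()["t"],get_state()["force"])
snap("scene","s15",1.5)
E
```

```text
30.6083 [-0.33067992  1.25088995  0.22055356]
```

View pics/s15.png

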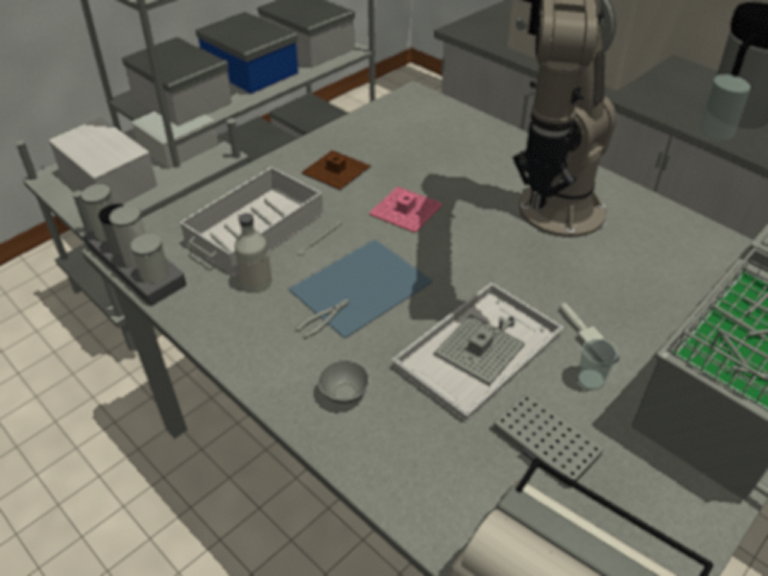

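The scene view shows the plate in the lid at about (480,345) with the latch over its edge at (505,322). Every other item is where it started.

```bash
python3 -c "
from station import *
print(hand_in())"
```

```text
the job is handed in; nothing more can be done
None
```

The plate is seated on the lid with the pin in its index hole, the latch is closed over its edge, and I handed the job in at about 31 s.

- **Plate:** I gripped it by the hub and turned it in the air to the pin angle I had measured by sight, about 0.108 rad. I then lowered it over the post. The underside passed the pin's top height without resistance, so no turning search on the post was needed. It touched the seal at the expected height, and I pressed no harder than about 9 N before releasing it.
- **Latch:** I pushed the finger post round its arc until the force guard tripped twice at the same place. In the last wrist picture the arm lies within about 0.01 rad of the lid's x axis, over the plate's edge. I take that as its stop, since a plate not fully home would also have stopped it.
- **Other checks:** the last scene picture shows the other things where they were. The robot was clear and touching nothing.

**What went wrong on the way:**
- The first close on the hub missed, and the first latch push passed over the finger post. Both fit the shut fingertips sitting about 25 mm short of the stated tool point. I went lower each time and it worked; the misses moved nothing else.
- After the first miss the force reading was about 6 N upward, probably the tips touching the hub. The plate had not moved.
- The wrist camera also read about 1.5 mm off sideways. I allowed for this by measuring the plate and the lid together in one picture.

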